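Seat a sensor carrier under the retaining block of its inspection nest

TASK

Pick up the sensor carrier, set it down gently and flat on the deck of the inspection nest with its bare tongue towards the pocket, and slide the tongue under the blue overhang until it is fully home: the sprung plunger hidden in the pocket pressed right in against its solid stop. How deep the stop is set is different every time and cannot be seen, so find it by feel, and never press the carrier against the stop with more than 15 N, nor jam it in the nest. Leave it seated there, and do not push the jar, the bottle or the loupe away or over.

Things in the scene. Friction and masses are not known exactly. Their poses are not given: they have to be found in the camera images.
- carrier: Sensor carrier, loose, about 0.35 kg: steel plate 96 (x) x 56 (y) x 10 mm, grey sensor housing on its rear half. Origin: centre of its underside; z up, +x to the bare 48 mm tongue. Housing 44 (x) x 34 (y) mm, centre at x = -24 mm, 10 to 48 mm above the underside, black cap on top. Grip it across y, in the 26 mm wide recess between the ribs (5 mm proud) at its ends.
- carrier_nose (a point): Middle of the tongue's front edge on the carrier's underside (48 mm ahead of the carrier's origin); axes as the carrier's.
- nest: Inspection nest, fixed: aluminium plate, its top (the deck) 12 mm above the bench. Origin on the bench; +x is the way the carrier slides home. Deck from x = -110 to +94 mm, 116 mm wide. Dark guide rails, 10 mm high over the deck (flush with the carrier's plate), inner faces at y = +-30 mm from x = -25 mm to the back, flaring to about +-39 mm at x = -55 mm.
- pocket_mouth (a point): Point on the deck below the middle of the overhang's front edge (nest x = +10 mm); axes as the nest's, +x runs into the pocket. The blue overhang bridges the rails for 68 mm behind it: the pocket under it is 12 mm high, the overhang's top 22 mm (spring cap 30 mm) above the deck.
- roller (a point): Lowest point of a sprung roller in the pocket's roof (12 mm diameter, axis along y), 12 mm inside the mouth. It hangs 1 mm below the top of the carrier's plate: the nose meets it 8 to 9 mm inside the mouth and lifts it with up to about 10 N of push; from then on it presses the tongue down with about 5 N and the carrier slides with a few N of friction.
- stop_unit: Grey end-stop housing at the back of the nest, 76 mm behind the mouth (its origin), black adjuster knob. It carries the hidden stop: a brass plunger standing 5 mm out of a solid face that lies 21 to 43 mm inside the mouth (setting unknown, stays put). Plunger force 0.8 N at touch, 2 N fully in; then the solid face. Friction and the roller hold the released carrier there.
- nut_jar: White screw-lid jar, 44 mm across, 61 mm tall, loose; origin at the centre of its underside. Leave alone.
- threadlock_bottle: Small red bottle with a blue cap, 29 mm across, 96 mm tall, loose; origin at the centre of its underside. Leave alone.
- loupe: Black loupe, 37 mm across, 38 mm tall, loose; origin at the centre of its underside. Leave alone.

How it is judged:
On the way:
1. the carrier lies flat on the deck between the rails with its tongue entering under the overhang (angle between carrier's own z axis and vertical below 0.06 rad and z of carrier_nose in the frame of pocket_mouth between -0.003 and 0.003 m and y of carrier_nose in the frame of pocket_mouth between -0.005 and 0.005 m and x of carrier_nose in the frame of pocket_mouth above 0.001 m), for 0.1 s.
At the end, for the whole second after the job is handed in: Carrier at rest, flat on the deck (tilt < 0.06 rad, within 3 mm), nose within 5 mm of the pocket's middle line, in line within 0.08 rad, tongue 17 mm or more inside the pocket, and the hidden plunger pushing on it with over 1.5 N (some 3 of its 5 mm pressed in) (angle between carrier's own z axis and vertical below 0.06 rad and z of carrier_nose in the frame of pocket_mouth between -0.003 and 0.003 m and y of carrier_nose in the frame of pocket_mouth between -0.005 and 0.005 m and x of carrier_nose in the frame of pocket_mouth above 0.017 m and angle between the x axis of carrier and the x axis of nest, either way round below 0.08 rad and contact force between carrier and stop_unit above 1.5 N and linear speed of carrier below 0.01 m/s); the robot touches nothing.
It fails at once if the carrier is pressed against the hidden stop with more than 15 N (contact force between carrier and stop_unit above 15 N).
It fails at once if the carrier is slammed or jammed against the nest (more than 80 N) (contact force between carrier and nest above 80 N).
It fails at once if the white jar is pushed more than 30 mm or knocked over (distance of nut_jar from where it was at the start of the episode above 0.03 m or angle between nut_jar's own z axis and vertical above 0.6 rad).
It fails at once if the red bottle is pushed more than 30 mm or knocked over (distance of threadlock_bottle from where it was at the start of the episode above 0.03 m or angle between threadlock_bottle's own z axis and vertical above 0.6 rad).
It fails at once if the loupe is pushed more than 30 mm or knocked over (distance of loupe from where it was at the start of the episode above 0.03 m or angle between loupe's own z axis and vertical above 0.6 rad).
It also fails if it takes over 69 s, if anything falls off the work surface, if the arm or the gripper's body presses on something with over 40 N, if the wrist force passes 120 N, or if a joint passes its speed limit or range.

ROBOT

A 6-joint arm with a two-finger parallel gripper is mounted at the origin on a cart in front of the work surface, level with it; the furniture and walls round the work are solid. World frame = base frame: x ahead of the robot, y to its left, z up, the work surface at z = 0. Lengths are in m, angles in rad, forces in N, time in s.
With the tool pointing down it reaches from about 0.225 to 0.725 m from the base axis. Payload 3.1 kg.
Tool frame: the origin (TCP) lies at the very end of the fingers, on their centre line; the grasp point (between the pads) lies 19 mm behind it; z points along the fingers, y is the line along which they close (so a half turn about z gives the same grasp; the last joint's range is limited). The gripper opens to 85 mm and grips with 20 to 120 N. Pads are 22 mm wide; open, the fingers measure 114 mm over their backs; the gripper's body (76 mm by 85 mm) begins 54 mm behind the grasp point. The pads swing forward as they close: fully open they stand 13 mm farther back than shut.
Start: joints at [1.027, 0.048, 0.099, 1.622, 0, 1.443], TCP at [0.212, 0.48, 0.231] pointing down, gripper open.
Joint ranges: [-2.91, 2.91], [-0.99, 1.94], [-1.21, 1.42], [-2.12, 2.29], [-1.49, 1.47], [-3.14, 3.14]. Speed limits (rad/s): [2.79, 2.79, 3.14, 3.14, 3.14, 3.14].

INTERFACE

Orientations are given as a rotation vector (axis times angle).
In Python, from bench import monitor, imaging, hand_in gives the robot as it stands.
- The arm moves only by the tool send_rows, never from a script. Its argument "steps" is a list that holds one entry, the list of rows, each a list of 7 numbers: the finger opening in mm, from 0 to 85.4, then the shift along the tool's x, y, z as a fraction of full scale, then the turn, a rotation vector about the tool's x, y, z as a fraction of full scale. A call has 1 to 12 rows; each row is the pose to reach, as a shift and turn from the pose commanded when the call began, along the tool's axes at that moment; what a row does not reach only later rows make up. Full scale, the value 1, is 0.1 m for a shift and 0.5 rad for a turn. A row lasts 1/8 s, in which the tool goes at most 62.5 mm and 10.7 degrees, less where a joint would pass 70% of its speed; a pose out of reach is approached as far as the arm can. A call with a number of a shift or a turn outside -1 to 1 is refused whole. A call with a gripper value outside its range is refused whole. The fingers move at their own pace and stop on an object; "force" is the grip in N (left out, the last holds). Time passes only in rows, so rows that repeat a pose let the fingers close. It gives the time, the measured TCP pose, the force, the opening and the grip force at its end, in the units of the state.
- monitor.get_state(): the state, without advancing time (a new reading comes with each control period).
- imaging.capture(name): name is "scene" or "top"; returns a dict with "pixels" (384x512x3 uint8, red, green, blue), "fx", "fy", "cx", "cy" (pixels), "k1" (the pictures are not rectified: a ray, as slopes to the right and down, at radius r is drawn at 1 + k1 r^2 times it, then the intrinsics apply), "R" (3x3) and "t" (3): a world point X has camera coordinates R X + t. Camera axes: x right, y down, z forward; pixel columns grow to the right and rows downward; lengths in m; the calibration is good to about 2 mm. A picture is of the moment at which its call begins. There is no depth.
- hand_in(): hands the job in; it is judged then, once.
The state is a dict: "clock": time; "joint_pos": joint angles; "qd": joint speeds; "joint_torque": joint torques, N m; "position": TCP position; "ee_rot": TCP orientation; "wrist_force": force on the tool from outside, world axes, zero at the start; "moment": the same for the moment, N m; "grip_width": opening from 0.0 (shut) to 1.0 (fully open); "grasp_force": force on a finger pad.
Only numpy, scipy, OpenCV 4.12 (cv2) and the standard library are available. Lean on these libraries where they do the work, as an engineer would, in place of code of your own. Each camera call takes 0.05 s, during which the arm holds its last target. There are 200 camera calls.

## Working session

There is one attempt and no reset: what is moved stays moved. The work goes in short steps, Python scripts to look and compute and a tool call to move; the robot and the scene stay as the last step left them, time stands still between calls to the robot, and variables do not carry over. Pictures are saved under pics/ and viewed, at most 10 in all, crops included, and the job is handed in when it is done.

Besides the shell and the picture viewer there is one more tool, called after ">>>" as a command line: name --argument value ..., lists and objects as JSON in quotes. send_rows: Moves the arm, as the interface text tells. Its arguments: {"type":"object","properties":{"steps":{"type":"array","items":{"type":"array","items":{"type":"array","items":{"type":"number"}}}},"force":{"type":"number"}},"required":["steps"]}

```bash
mkdir -p pics; ls; python3 - <<'E'
from bench import monitor, imaging
import cv2,numpy as np,pickle
s=monitor.get_state();print({k:np.round(v,3) for k,v in s.items()})
for n in("scene","top"):
    c=imaging.capture(n);pickle.dump(c,open(n+".pkl","wb"))
    cv2.imwrite(f"pics/{n}0.png",c["pixels"][...,::-1]);print(n,{k:np.round(v,3).tolist() for k,v in c.items() if k!="pixels"})
E
```

```text
pics
{'clock': np.float64(0.0), 'joint_pos': array([ 1.027,  0.049,  0.098,  1.622, -0.   ,  1.443]), 'qd': array([ 0.002, -0.001,  0.001, -0.001, -0.   , -0.   ]), 'joint_torque': array([ 4.0000e-03, -3.3878e+01,  3.2001e+01,  2.0000e-02,  0.0000e+00,
        0.0000e+00]), 'position': array([0.212, 0.48 , 0.23 ]), 'ee_rot': array([-0.648, -3.073,  0.004]), 'wrist_force': array([0.515, 0.208, 0.088]), 'moment': array([-0.033, -0.034,  0.016]), 'grasp_force': np.float64(0.0), 'grip_width': np.float64(1.001)}
scene {'fx': 391.978, 'fy': 391.978, 'cx': 258.069, 'cy': 190.949, 'k1': -0.048, 'R': [[0.886, -0.463, 0.008], [-0.287, -0.563, -0.775], [0.363, 0.684, -0.632]], 't': [-0.465, 0.222, 0.642]}
top {'fx': 357.711, 'fy': 357.711, 'cx': 253.393, 'cy': 193.619, 'k1': -0.061, 'R': [[-0.012, -1.0, -0.005], [-0.979, 0.013, -0.204], [0.204, 0.002, -0.979]], 't': [0.045, 0.569, 0.771]}
```

View pics/top0.png

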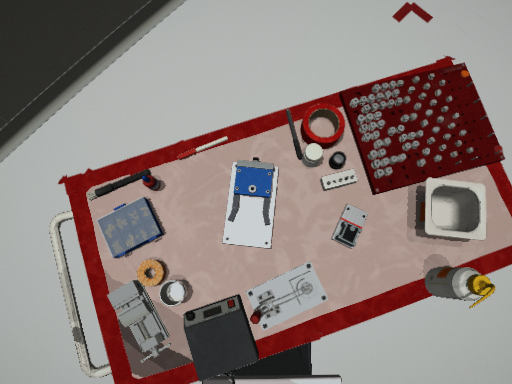

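View pics/scene0.png

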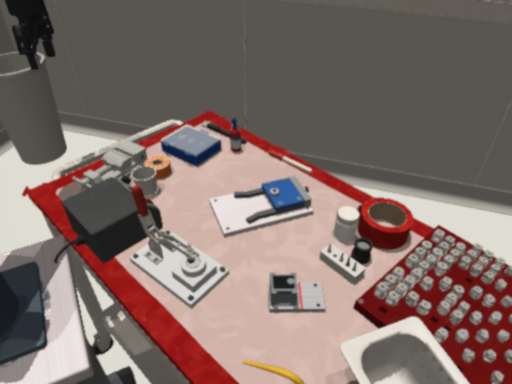

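Top: nest centred near (250,205), with the blue overhang at the far end (254,182). Carrier near (350,226) with its tongue up-right and housing at (347,233). Jar (313,155), loupe (338,160), bottle (150,182). I'll enlarge the parts that matter.

```bash
python3 - <<'E'
import cv2,pickle,numpy as np
a=pickle.load(open("top.pkl","rb"))["pixels"][...,::-1]
b=pickle.load(open("scene.pkl","rb"))["pixels"][...,::-1]
A=cv2.resize(a[150:255,215:375],None,fx=5,fy=5,interpolation=cv2.INTER_CUBIC)
B=cv2.resize(b[170:320,200:340],None,fx=4,fy=4,interpolation=cv2.INTER_CUBIC)
cv2.imwrite("pics/ta.png",A);cv2.imwrite("pics/sb.png",B)
E
```

```text
(no output)
```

View pics/ta.png

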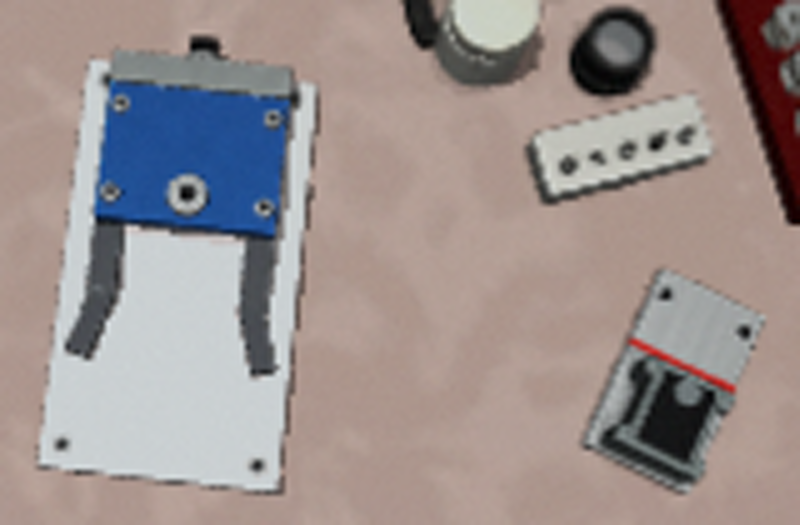

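View pics/sb.png

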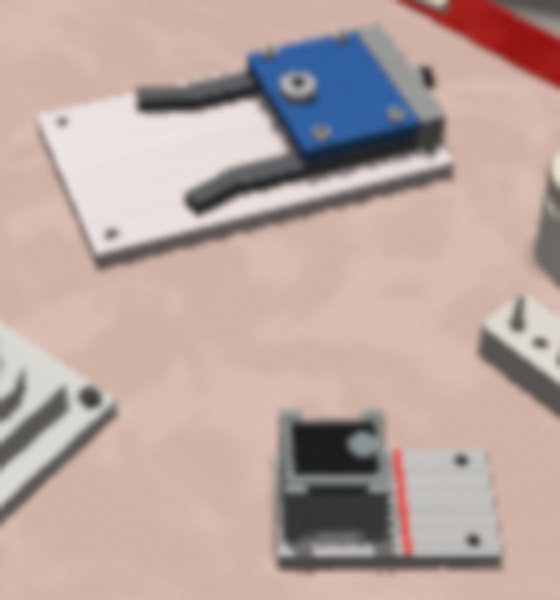

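The deck corners, overhang corners, and the carrier's tongue and rear corners are all readable in both crops. I'll cast rays through them onto their known heights and fit rigid poses.

```bash
cat > h.py <<'E'
import cv2,pickle,numpy as np
from scipy.spatial.transform import Rotation as Rot
def ray(c,uv,z):
    d=np.array([(uv[0]-c["cx"])/c["fx"],(uv[1]-c["cy"])/c["fy"]]);s=d.copy()
    for _ in range(20): s=d/(1+c["k1"]*(s@s))
    R,t=np.array(c["R"]),np.array(c["t"]);o=-R.T@t;v=R.T@np.r_[s,1]
    return (o+v*(z-o[2])/v[2])[:2]
def crop(p,x0,y0,f): return np.array([x0+(p[0]+.5)/f-.5,y0+(p[1]+.5)/f-.5])
def fit(local,world):
    L=np.array(local,float);W=np.array(world);l,w=L.mean(0),W.mean(0)
    H=(L-l).T@(W-w);a=np.arctan2(H[0,1]-H[1,0],H[0,0]+H[1,1])
    M=np.array([[np.cos(a),-np.sin(a)],[np.sin(a),np.cos(a)]])
    o=w-M@l;return o,a,np.round((W-(L@M.T+o))*1000,1).tolist()
E
python3 - <<'E'
from h import *
T=pickle.load(open("top.pkl","rb"));S=pickle.load(open("scene.pkl","rb"))
A=lambda p,z:ray(T,crop(p,215,150,5),z)
B=lambda p,z:ray(S,crop(p,200,170,4),z)
def show(n,l,w): o,a,r=fit(l,w);print(n,np.round(o,4),round(a,4),r)
dk=[(-.11,.058),(-.11,-.058),(.094,-.058),(.094,.058)]
show("nest top",dk,[A(p,.012) for p in[(40,465),(281,490),(317,84),(92,60)]])
show("nest scene",dk[:3],[B(p,.012) for p in[(38,118),(98,258),(452,168)]])
print("overhang front top",A((97,217),.034),A((278,235),.034),"back",A((110,80),.034),A((290,97),.034))
print("overhang sc",B((250,57),.034),B((304,160),.034))
pl=[(.048,.028),(.048,-.028),(-.048,.028),(-.048,-.028)]
show("car top",pl,[A(p,.01) for p in[(661,269),(765,318),(584,445),(687,490)]])
show("car sc",[pl[0],pl[1],pl[3]],[B(p,.01) for p in[(487,451),(500,556),(278,557)]])
for n,p,z in[("jar",(313,153),.061),("loupe",(338.5,158),.038),("bottle",(150,182),.096)]:print(n,ray(T,p,z))
E
```

```text
nest top [0.5621 0.0431] -0.1178 [[0.7, -0.3], [1.1, -0.0], [-1.1, 1.6], [-0.7, -1.3]]
nest scene [0.5593 0.0391] -0.1308 [[0.9, -0.2], [1.8, -0.7], [-2.7, 0.9]]
overhang front top [0.57651562 0.0845904 ] [ 0.56660805 -0.00180568] back [0.64452999 0.07821283] [ 0.63478637 -0.00911483]
overhang sc [0.57705348 0.08104973] [ 0.56127154 -0.00856988]
car top [ 0.4974 -0.1937] -0.4689 [[-1.0, -0.1], [-0.7, 0.2], [-0.7, -0.8], [2.3, 0.7]]
car sc [ 0.4964 -0.1962] -0.481 [[0.0, -0.4], [-0.7, 0.9], [0.6, -0.5]]
jar [ 0.66540306 -0.10451228]
loupe [ 0.6595057  -0.17024184]
bottle [0.5911533  0.26971252]
```

```bash
cat >> h.py <<'E'
def delta(p,yaw,ks=(1,)):
    """tool-frame shift (/0.1 m) and turn (/0.5 rad) from now to p, tool down, tool x along +-yaw"""
    from bench import monitor
    s=monitor.get_state();R=Rot.from_rotvec(s["ee_rot"])
    x,y=R.as_matrix()[:,0],R.as_matrix()[:,1]
    best=None
    for f in(0,np.pi):
        a=yaw+f;X=np.array([np.cos(a),np.sin(a),0]);Z=np.array([0,0,-1.]);G=Rot.from_matrix(np.c_[X,np.cross(Z,X),Z])
        r=(R.inv()*G).as_rotvec()
        if best is None or np.linalg.norm(r)<np.linalg.norm(best): best=r
    print("t",round(s["clock"],2),"pos",np.round(s["position"],4),"x",np.round(x,3),"q6",np.round(s["joint_pos"][5],2),"F",np.round(s["wrist_force"],1),"w",round(s["grip_width"]*85.4,1),"g",round(s["grasp_force"],1))
    print("shift",np.round(R.inv().apply(np.array(p)-s["position"])/.1,3),"turn",np.round(best/.5,3))
E
python3 -c "
from h import *
delta([.4757,-.184,.15],-.474)"
```

```text
t 0.1 pos [0.2118 0.4798 0.2302] x [-0.915  0.404  0.   ] q6 1.44 F [-0.1  0.1  0. ] w 85.2 g 0.0
shift [-5.096 -5.005  0.812] turn [-0.004 -0.     0.116]
```

>>> send_rows --steps '[[[85,-0.2,-0.2,0,0,0,0],[85,-0.5,-0.5,0,0,0,0],[85,-0.8,-0.8,0,0,0,0.06],[85,-1,-1,0,0,0,0.116]]]' --force 40

```text
clock: 0.6
position: [0.2633, 0.3467, 0.2308]
ee_rot: [-0.74, -3.053, 0.002]
wrist_force: [0.9, 1.1, 0.2]
grip_width: 0.995
grasp_force: 0.0
```

>>> send_rows --steps '[[[85,-0.4,-0.4,0,0,0,0],[85,-0.7,-0.7,0,0,0,0],[85,-1,-1,0,0,0,0]]]'

```text
clock: 0.98
position: [0.3065, 0.2123, 0.2308]
ee_rot: [-0.737, -3.054, 0.001]
wrist_force: [0.4, 0.1, 0.3]
grip_width: 0.998
grasp_force: 0.0
```

>>> send_rows --steps '[[[85,-0.4,-0.4,0,0,0,0],[85,-0.7,-0.7,0,0,0,0],[85,-1,-1,0,0,0,0]]]'

```text
clock: 1.35
position: [0.3499, 0.0777, 0.2309]
ee_rot: [-0.738, -3.053, 0.0]
wrist_force: [1.4, 0.6, 0.1]
grip_width: 0.995
grasp_force: 0.0
```

>>> send_rows --steps '[[[85,-0.4,-0.4,0,0,0,0],[85,-0.7,-0.7,0,0,0,0],[85,-1,-1,0,0,0,0],[85,-1,-1,0,0,0,0]]]'

```text
clock: 1.85
position: [0.3933, -0.0576, 0.2304]
ee_rot: [-0.744, -3.051, 0.001]
wrist_force: [-0.2, 0.5, -0.5]
grip_width: 0.994
grasp_force: 0.0
```

```bash
python3 -c "
from h import *
delta([.4757,-.184,.09],-.474)"
```

```text
t 1.85 pos [ 0.3933 -0.0576  0.2304] x [-0.888  0.46   0.001] q6 0.16 F [-0.2  0.5 -0.5] w 84.9 g 0.0
shift [-1.316 -0.742  1.402] turn [-0.001 -0.003 -0.009]
```

>>> send_rows --steps '[[[85,-0.4,-0.3,0.2,0,0,0],[85,-0.8,-0.5,0.5,0,0,0],[85,-1,-0.74,0.7,0,0,0],[85,-1,-0.74,0.7,0,0,0]]]'

```text
clock: 2.35
position: [0.4471, -0.1666, 0.1585]
ee_rot: [-0.738, -3.048, -0.003]
wrist_force: [0.1, -0.0, 0.1]
grip_width: 0.999
grasp_force: 0.0
```

>>> send_rows --steps '[[[85,-0.16,0,0.3,0,0,0],[85,-0.316,0,0.6,0,0,0],[85,-0.316,0,0.7,0,0,0],[85,-0.316,0,0.7,0,0,0]]]'

```text
clock: 2.85
position: [0.4758, -0.1799, 0.0913]
ee_rot: [-0.735, -3.053, -0.001]
wrist_force: [0.3, 0.3, 0.7]
grip_width: 0.995
grasp_force: 0.0
```

```bash
python3 - <<'E'
from h import *
from bench import imaging
delta([.4757,-.184,.015],-.474)
a=imaging.capture("top");b=imaging.capture("scene")
A=cv2.resize(a["pixels"][180:260,305:395,::-1],None,fx=4.4,fy=4.4,interpolation=cv2.INTER_CUBIC)
B=cv2.resize(b["pixels"][180:320,240:340,::-1],(400,560),interpolation=cv2.INTER_CUBIC)
im=np.zeros((560,800,3),np.uint8);im[:A.shape[0],:A.shape[1]]=A;im[:,400:]=B
cv2.imwrite("pics/g1.png",im)
E
```

```text
t 2.85 pos [ 0.4758 -0.1799  0.0913] x [-0.89   0.455  0.002] q6 -0.02 F [0.3 0.3 0.7] w 85.0 g 0.0
shift [-0.019 -0.037  0.763] turn [ 0.001 -0.004  0.003]
```

View pics/g1.png

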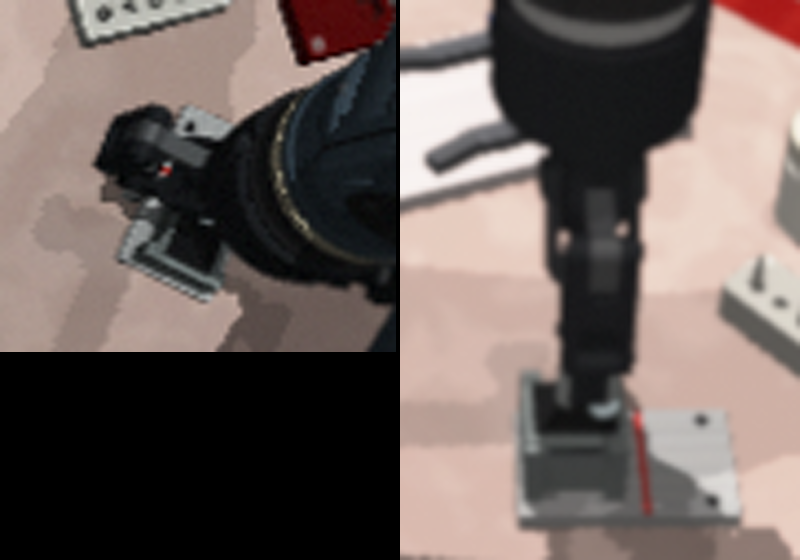

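```bash
python3 - <<'E'
from h import *
S=pickle.load(open("scene.pkl","rb"))
def proj(X):
    p=np.array(S["R"])@X+S["t"];s=p[:2]/p[2];s=s*(1+S["k1"]*s@s);u=s*S["fx"]+[S["cx"],S["cy"]];return np.round((u-[240,180])*4+[401.5,1.5],0)
x=np.array([.89,-.455,0]);y=np.array([.455,.89,0]);T=np.array([.4758,-.1799,.0913])
for k in(-1,1):
  print([proj(T+k*.047*y+x*a+[0,0,.013]) for a in(-.011,.011)])
c=np.array([.497,-.195,0])
for a in(-.046,-.002):print("housing near top edge",proj(c+x*a-.017*y+[0,0,.048]))
for a in(-.046,-.002):print("housing far top edge",proj(c+x*a+.017*y+[0,0,.048]))
for a in(.048,-.048):print("plate near",proj(c+x*a-.028*y+[0,0,.01]))
E
```

```text
[array([554., 404.]), array([612., 404.])]
[array([543., 225.]), array([595., 225.])]
housing near top edge [523. 439.]
housing near top edge [629. 438.]
housing far top edge [520. 373.]
housing far top edge [623. 373.]
plate near [742. 513.]
plate near [517. 515.]
```

The scene shows the near finger at crop x≈600, and I predicted about 583 for it. The carrier matches its prediction (plate near edge 518–740). I'll zoom in, brightened, to check this offset along the recess.

```bash
python3 - <<'E'
from h import *
from bench import imaging
b=imaging.capture("scene");pickle.dump(b,open("s1.pkl","wb"))
B=b["pixels"][225:315,262:332,::-1].astype(float)
B=(255*(B/255)**.5).astype(np.uint8)
cv2.imwrite("pics/g2.png",cv2.resize(B,None,fx=6.6,fy=6.6,interpolation=cv2.INTER_CUBIC))
E
```

```text
(no output)
```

View pics/g2.png

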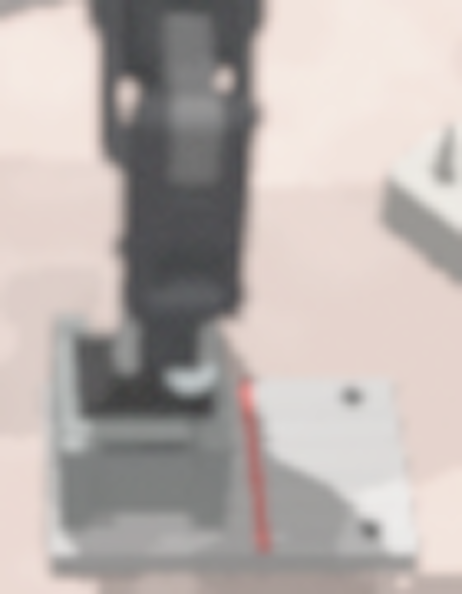

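Zoom: finger tip spans about 120–202 (x) and ends near y≈375, against a predicted 106–202 and 367. So the tool is within about 1 mm of the recess. Descending with a small shift.

>>> send_rows --steps '[[[85,-0.01,-0.037,0.2,0,-0.004,0],[85,-0.01,-0.037,0.4,0,-0.004,0],[85,-0.01,-0.037,0.6,0,-0.004,0],[85,-0.01,-0.037,0.7,0,-0.004,0],[85,-0.01,-0.037,0.75,0,-0.004,0],[85,-0.01,-0.037,0.75,0,-0.004,0]]]'

```text
clock: 3.75
position: [0.4761, -0.1852, 0.0168]
ee_rot: [0.737, 3.051, -0.001]
wrist_force: [0.1, 0.6, -0.9]
grip_width: 0.992
grasp_force: 0.0
```

>>> send_rows --steps '[[[60,0,0,0,0,0,0],[45,0,0,0,0,0,0],[38,0,0,0,0,0,0],[30,0,0,0,0,0,0],[25,0,0,0,0,0,0],[25,0,0,0,0,0,0],[25,0,0,0,0,0,0],[25,0,0,0,0,0,0]]]' --force 40

```text
clock: 4.75
position: [0.4761, -0.1851, 0.0167]
ee_rot: [0.736, 3.051, -0.001]
wrist_force: [0.9, 1.1, 3.3]
grip_width: 0.39
grasp_force: 42.1
```

```bash
python3 -c "
from h import *
delta([.4757,-.184,.12],-.474)"
```

```text
t 4.75 pos [ 0.4761 -0.1851  0.0167] x [-0.89   0.456 -0.003] q6 -0.03 F [0.9 1.1 3.3] w 33.3 g 42.1
shift [ 0.006  0.008 -1.033] turn [0.001 0.006 0.001]
```

>>> send_rows --steps '[[[25,0,0,-0.05,0,0,0],[25,0,0,-0.2,0,0,0],[25,0,0,-0.4,0,0,0],[25,0,0,-0.6,0,0,0],[25,0,0,-0.8,0,0,0],[25,0,0,-0.8,0,0,0]]]'

```text
clock: 5.5
position: [0.4769, -0.1859, 0.0985]
ee_rot: [0.736, 3.048, -0.003]
wrist_force: [-0.3, -0.6, -4.0]
grip_width: 0.391
grasp_force: 41.4
```

```bash
python3 -c "
from h import *
delta([.4642,.0524,.0967],-.118)"
```

```text
t 5.5 pos [ 0.4769 -0.1859  0.0985] x [-0.89   0.456 -0.006] q6 -0.03 F [-0.3 -0.6 -4. ] w 33.4 g 41.4
shift [1.2   2.062 0.01 ] turn [-0.003  0.012 -0.712]
```

>>> send_rows --steps '[[[25,0.15,0.25,0,0,0,-0.1],[25,0.3,0.5,0,0,0,-0.2],[25,0.45,0.75,0,0,0,-0.3],[25,0.6,1,0,0,0,-0.4],[25,0.6,1,0,0,0,-0.5],[25,0.6,1,0,0,0,-0.6],[25,0.6,1,0,0.012,0,-0.7],[25,0.6,1,0,0,0.012,-0.712]]]'

```text
clock: 6.5
position: [0.4669, -0.0682, 0.095]
ee_rot: [-0.184, -3.13, -0.002]
wrist_force: [-0.5, 0.2, -3.5]
grip_width: 0.394
grasp_force: 41.5
```

```bash
python3 -c "
from h import *
delta([.4642,.0524,.045],-.118)"
```

```text
t 6.5 pos [ 0.4669 -0.0682  0.095 ] x [-0.993  0.117  0.006] q6 -0.17 F [-0.5  0.2 -3.5] w 33.6 g 41.5
shift [0.165 1.194 0.502] turn [ 0.002 -0.013  0.001]
```

>>> send_rows --steps '[[[25,0,0.25,0,0,0,0],[25,0.05,0.5,0,0,0,0],[25,0.1,0.75,0,0,-0.01,0],[25,0.165,1,0,0,-0.01,0],[25,0.165,1,0,0,-0.01,0]]]'

```text
clock: 7.12
position: [0.4624, 0.0339, 0.0956]
ee_rot: [-0.182, -3.136, -0.001]
wrist_force: [-0.2, 0.0, -3.9]
grip_width: 0.391
grasp_force: 41.7
```

>>> send_rows --steps '[[[25,0,0.1,0.1,0,0,0],[25,0,0.194,0.25,0,0,0],[25,0,0.194,0.4,0,0,0],[25,0,0.194,0.5,0,0,0],[25,0,0.194,0.5,0,0,0]]]'

```text
clock: 7.75
position: [0.4641, 0.0516, 0.0446]
ee_rot: [-0.186, -3.134, -0.0]
wrist_force: [0.5, 0.3, -3.1]
grip_width: 0.392
grasp_force: 41.7
```

```bash
python3 - <<'E'
from h import *
from bench import imaging
delta([.4642,.0524,.0412],-.118)
a=imaging.capture("top");b=imaging.capture("scene");pickle.dump((a,b),open("p1.pkl","wb"))
g=lambda I:(255*(I/255.)**.6).astype(np.uint8)
A=cv2.resize(g(a["pixels"][150:255,215:295,::-1]),None,fx=5,fy=5,interpolation=cv2.INTER_CUBIC)
B=cv2.resize(g(b["pixels"][165:250,195:325,::-1]),None,fx=6,fy=6,interpolation=cv2.INTER_CUBIC)
cv2.imwrite("pics/pa.png",A);cv2.imwrite("pics/pb.png",B)
E
```

```text
t 7.75 pos [0.4641 0.0516 0.0446] x [-0.993  0.118  0.002] q6 0.09 F [ 0.5  0.3 -3.1] w 33.4 g 41.7
shift [0.    0.008 0.034] turn [-0.    -0.005 -0.001]
```

View pics/pb.png

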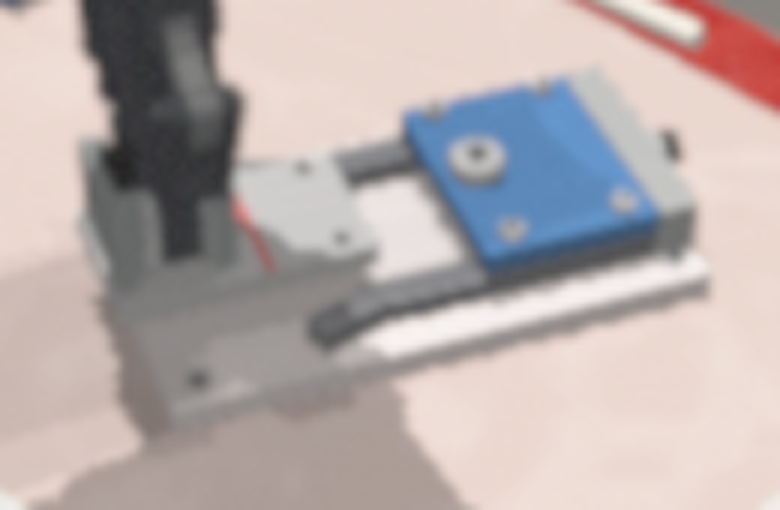

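View pics/pa.png

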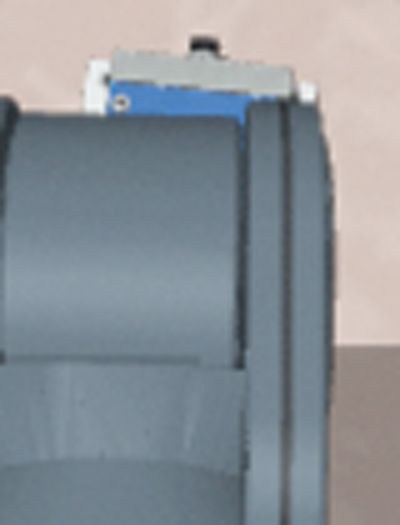

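Scene: tongue front corners at (332,153) and (377,250), rails and overhang clear, carrier about 25 mm short of the straight rails. The top view is blocked by the arm. I'll measure edges with profiles across the nest in the clean first pictures, and across the held tongue in the new one.

```bash
cat >> h.py <<'E'
def proj(c,X):
    p=np.asarray(X)@np.array(c["R"]).T+c["t"];s=p[:,:2]/p[:,2:];s=s*(1+c["k1"]*(s**2).sum(1,keepdims=True));return s*c["fx"]+[c["cx"],c["cy"]]
def prof(c,o,a,x,ys,z,ax=1,ch=None):
    """intensity along local y (ax=1) at local x, or along x (ax=0) at local y=x"""
    L=np.c_[np.full_like(ys,x),ys] if ax else np.c_[ys,np.full_like(ys,x)]
    M=np.array([[np.cos(a),-np.sin(a)],[np.sin(a),np.cos(a)]]);W=L@M.T+o
    q=proj(c,np.c_[W,np.full(len(W),z)]).astype(np.float32)
    im=c["pixels"].astype(np.float32);im=im.mean(2) if ch is None else im[...,ch]
    return cv2.remap(im,q[:,:1],q[:,1:],cv2.INTER_CUBIC)[:,0]
def edges(v,ys,th,k=4):
    g=np.gradient(cv2.GaussianBlur(v.reshape(-1,1),(1,9),2)[:,0],ys*1000)
    return [(round(ys[i]*1000,1),round(float(g[i]),1)) for i in range(1,len(g)-1) if abs(g[i])>th and abs(g[i])>=abs(g[i-1]) and abs(g[i])>abs(g[i+1])]
E
python3 - <<'E'
from h import *
T=pickle.load(open("top.pkl","rb"));S=pickle.load(open("scene.pkl","rb"));b=pickle.load(open("p1.pkl","rb"))[1]
o=np.array([.5605,.041]);a=-.118
ys=np.arange(-.07,.07,.0005)
for n,c in(("top",T),("sc",S)):
    print(n)
    for x in(-.095,-.08,-.065):print(" deck",x,edges(prof(c,o,a,x,ys,.012,ch=1),ys,4))
    for x in(-.02,-.01,0):print(" rail",x,edges(prof(c,o,a,x,ys,.022),ys,10))
    for y in(-.02,0,.02):print(" overhang front",y,edges(prof(c,o,a,y,ys,.034,0,0),ys,10))
    for y in(-.05,0,.05):xs=np.arange(-.13,-.09,.0005);print(" deck front",y,edges(prof(c,o,a,y,xs,.012,0,1),xs,4))
p=np.array([.4641,.0516]);q=p+.024*np.array([np.cos(a),np.sin(a)])
ys=np.arange(-.05,.05,.0005)
for x in(.03,.035,.04,.044):print("tongue y",x,edges(prof(b,q,a,x,ys,.0379),ys,4))
xs=np.arange(.03,.06,.0005)
for y in(-.02,-.01,0,.01,.02):print("tongue x",y,edges(prof(b,q,a,y,xs,.0379,0),xs,4))
print(q, [ray(b,crop(u,195,165,6),.0379) for u in((332,153),(377,250))])
E
```

```text
top
 deck -0.095 [(np.float64(-56.5), -18.6), (np.float64(-53.5), 36.6), (np.float64(-45.5), -26.8), (np.float64(-41.0), 28.0), (np.float64(48.0), -27.4), (np.float64(53.0), 26.9), (np.float64(62.0), -19.0)]
 deck -0.08 [(np.float64(-57.5), -18.9), (np.float64(-54.0), 28.4), (np.float64(61.0), -27.3), (np.float64(64.5), 7.7)]
 deck -0.065 [(np.float64(-56.0), -20.3), (np.float64(-53.0), 37.3), (np.float64(60.5), -19.0)]
 rail -0.02 [(np.float64(-56.0), -22.0), (np.float64(-53.0), 37.3), (np.float64(-41.0), -41.0), (np.float64(-27.0), 39.4), (np.float64(30.5), -31.9), (np.float64(48.0), 31.1), (np.float64(60.5), -14.0)]
 rail -0.01 [(np.float64(-57.5), -21.7), (np.float64(-53.5), 26.8), (np.float64(-42.5), -34.6), (np.float64(-26.0), 32.6), (np.float64(31.5), -32.5), (np.float64(47.0), 38.0), (np.float64(59.0), -22.3)]
 rail 0 [(np.float64(-57.0), -14.2), (np.float64(-53.5), 31.1), (np.float64(-43.0), -31.3), (np.float64(-26.5), 28.1), (np.float64(31.0), -44.4), (np.float64(48.0), 37.8), (np.float64(60.5), -14.6)]
 overhang front -0.02 [(np.float64(9.0), -55.1)]
 overhang front 0 [(np
[... 1992 characters left out ...]
.9)]
tongue y 0.04 [(np.float64(-45.5), 10.7), (np.float64(-36.0), -13.7), (np.float64(-27.5), 13.3), (np.float64(-15.5), 4.8), (np.float64(19.0), -4.4), (np.float64(26.5), 7.1)]
tongue y 0.044 [(np.float64(-44.5), 17.5), (np.float64(-34.5), -14.5), (np.float64(-27.5), 10.9), (np.float64(25.0), 4.1)]
tongue x -0.02 [(np.float64(34.0), -12.4), (np.float64(39.5), 12.6), (np.float64(48.5), 5.7)]
tongue x -0.01 [(np.float64(47.5), 7.0)]
tongue x 0 [(np.float64(50.5), 6.6)]
tongue x 0.01 [(np.float64(48.5), -22.0)]
tongue x 0.02 [(np.float64(33.5), -9.5), (np.float64(39.5), 10.0), (np.float64(48.5), -15.5)]
[0.48793311 0.04877457] [array([0.54035269, 0.06939228]), array([0.53024634, 0.01428011])]
```

```bash
python3 - <<'E'
from h import *
T=pickle.load(open("top.pkl","rb"));S=pickle.load(open("scene.pkl","rb"))
o=np.array([.5605,.041]);a=-.118
X=np.arange(-.1,.088,.006)
for n,c in(("top",T),("sc",S)):
  for lo,hi,s in((-.064,-.049,1),(.052,.07,-1)):
    ys=np.arange(lo,hi,.0005);P=[]
    for x in X:
        v=prof(c,o,a,x,ys,.012,ch=1);g=s*np.gradient(cv2.GaussianBlur(v.reshape(-1,1),(1,9),2)[:,0]);i=g[2:-2].argmax()+2
        w=np.clip(g,0,None);w[abs(np.arange(len(g))-i)>5]=0
        P.append((x,(w*ys).sum()/w.sum()))
    P=np.array(P,np.float32);vx,vy,x0,y0=cv2.fitLine(P,cv2.DIST_HUBER,0,.001,.001).ravel()
    print(n,"slope",round(float(vy/vx),4),"y at x=-.1,0",[round(float(y0+vy/vx*(x-x0))*1000,2) for x in(-.1,0)])
E
```

```text
top slope -0.0022 y at x=-.1,0 [-53.14, -53.36]
top slope -0.0036 y at x=-.1,0 [60.94, 60.58]
sc slope -0.0008 y at x=-.1,0 [-56.49, -56.57]
sc slope nan y at x=-.1,0 [nan, nan]<stdin>:11: RuntimeWarning: invalid value encountered in scalar divide
<stdin>:13: RuntimeWarning: invalid value encountered in scalar divide
```

>>> send_rows --steps '[[[25,0.05,0.02,0,0,-0.004,0.004],[25,0.05,0.02,0.05,0,-0.004,0.004],[25,0.05,0.02,0.1,0,-0.004,0.004],[25,0.05,0.02,0.14,0,-0.004,0.004],[25,0.05,0.02,0.14,0,-0.004,0.004]]]'

```text
clock: 8.48
position: [0.4603, 0.0545, 0.0316]
ee_rot: [0.188, 3.134, 0.0]
wrist_force: [-0.5, -0.3, -3.3]
grip_width: 0.391
grasp_force: 41.7
```

>>> send_rows --steps '[[[25,0,0,0.005,0,0,0],[25,0,0,0.01,0,0,0],[25,0,0,0.01,0,0,0]]]'

```text
clock: 8.85
position: [0.461, 0.0544, 0.0314]
ee_rot: [0.188, 3.133, 0.0]
wrist_force: [-0.5, -0.2, -4.2]
grip_width: 0.395
grasp_force: 41.7
```

>>> send_rows --steps '[[[25,0,0,0.005,0,0,0],[25,0,0,0.01,0,0,0],[25,0,0,0.01,0,0,0]]]'

```text
clock: 9.22
position: [0.4608, 0.0544, 0.0302]
ee_rot: [0.188, 3.133, 0.0]
wrist_force: [0.4, -0.2, -4.6]
grip_width: 0.386
grasp_force: 41.7
```

>>> send_rows --steps '[[[25,0,0,0.005,0,0,0],[25,0,0,0.01,0,0,0],[25,0,0,0.01,0,0,0]]]'

```text
clock: 9.6
position: [0.4608, 0.0544, 0.0292]
ee_rot: [0.188, 3.133, 0.0]
wrist_force: [0.1, -0.5, -3.4]
grip_width: 0.392
grasp_force: 41.7
```

>>> send_rows --steps '[[[25,0,0,0.005,0,0,0],[25,0,0,0.01,0,0,0],[25,0,0,0.01,0,0,0]]]'

```text
clock: 9.98
position: [0.461, 0.0545, 0.0287]
ee_rot: [0.188, 3.133, 0.0]
wrist_force: [-0.8, -0.0, -0.1]
grip_width: 0.393
grasp_force: 42.1
```

>>> send_rows --steps '[[[45,0,0,0,0,0,0],[45,0,0,0,0,0,0],[45,0,0,0,0,0,0],[25,0,0,0,0,0,0],[25,0,0,0,0,0,0],[25,0,0,0,0,0,0],[25,0,0,0,0,0,0]]]' --force 25

```text
clock: 10.85
position: [0.4612, 0.0544, 0.0286]
ee_rot: [0.188, 3.132, 0.0]
wrist_force: [0.4, 0.4, 1.6]
grip_width: 0.397
grasp_force: 26.4
```

```bash
python3 - <<'E'
from h import *
from bench import imaging
delta([.461,.0545,.0287],-.12)
b=imaging.capture("scene")
a=-.12;s=np.array([.461,.0545]);q=s+.024*np.array([np.cos(a),np.sin(a)])
ys=np.arange(-.05,.05,.0005)
for x in(.015,.025,.03,.035,.04):print("tongue y",x,edges(prof(b,q,a,x,ys,.022),ys,4))
xs=np.arange(.03,.07,.0005)
for y in(-.02,-.01,0,.01,.02):print("tongue x",y,edges(prof(b,q,a,y,xs,.022,0),xs,4))
for x in(.06,.07):print("rail y",x,edges(prof(b,q,a,x,ys,.022),ys,4))
I=(255*(b["pixels"][165:250,195:325,::-1]/255.)**.6).astype(np.uint8)
cv2.imwrite("pics/pc.png",cv2.resize(I,None,fx=6,fy=6,interpolation=cv2.INTER_CUBIC))
E
```

```text
t 10.85 pos [0.4612 0.0544 0.0286] x [-0.993  0.12  -0.004] q6 0.09 F [0.4 0.4 1.6] w 33.9 g 26.4
shift [ 0.002  0.    -0.001] turn [0.001 0.008 0.   ]
tongue y 0.015 [(np.float64(-38.5), -4.9), (np.float64(-9.5), 7.6), (np.float64(37.5), -12.6), (np.float64(39.5), -12.5)]
tongue y 0.025 [(np.float64(-29.5), 5.9), (np.float64(-26.5), 6.0), (np.float64(-22.0), 9.2), (np.float64(29.5), -16.5), (np.float64(38.0), 6.3), (np.float64(39.5), 6.3), (np.float64(45.0), 7.4), (np.float64(47.5), 8.9)]
tongue y 0.03 [(np.float64(-48.0), 4.0), (np.float64(-29.0), 13.4), (np.float64(28.5), -17.2), (np.float64(38.0), 5.8), (np.float64(47.0), 10.9)]
tongue y 0.035 [(np.float64(-47.0), 8.7), (np.float64(-29.5), 11.8), (np.float64(-22.5), -7.6), (np.float64(-17.5), 10.6), (np.float64(19.0), -11.2), (np.float64(29.5), -8.8), (np.float64(36.5), 5.4), (np.float64(41.0), 6.5), (np.float64(45.0), 11.4), (np.float64(47.0), 11.2)]
tongue y 0.04 [(np.float64(-45.5), 9.3), (np.float64(-29.0), 13.1), (np.float64(-15.5), 4.1), (np.float64(28.5), -13.6), (np.float64(39.0), 5.5), (np.float64(46.0), 12.6)]
tongue x -0.02 [(np.float64(33.5), -13.7), (np.float64(39.0), 13.3), (np.float64(47.5), 5.5)]
tongue x -0.01 [(np.float64(47.0), 6.4)]
tongue x 0 [(np.float64(47.5), 6.3)]
tongue x 0.01 [(np.float64(48.0), 5.9)]
tongue x 0.02 [(np.float64(32.5), -10.5), (np.float64(38.5), 11.2), (np.float64(47.5), -11.2), (np.float64(54.0), 4.4)]
rail y 0.06 [(np.float64(-49.0), -5.7), (np.float64(-43.5), 8.4), (np.float64(-30.5), 15.1), (np.float64(20.0), -19.9), (np.float64(30.5), 6.3), (np.float64(42.5), 14.0)]
rail y 0.07 [(np.float64(-48.5), -8.8), (np.float64(-44.0), 8.6), (np.float64(-30.0), 16.3), (np.float64(20.0), -20.8), (np.float64(31.0), 6.6), (np.float64(43.0), 15.0)]
```

View pics/pc.png

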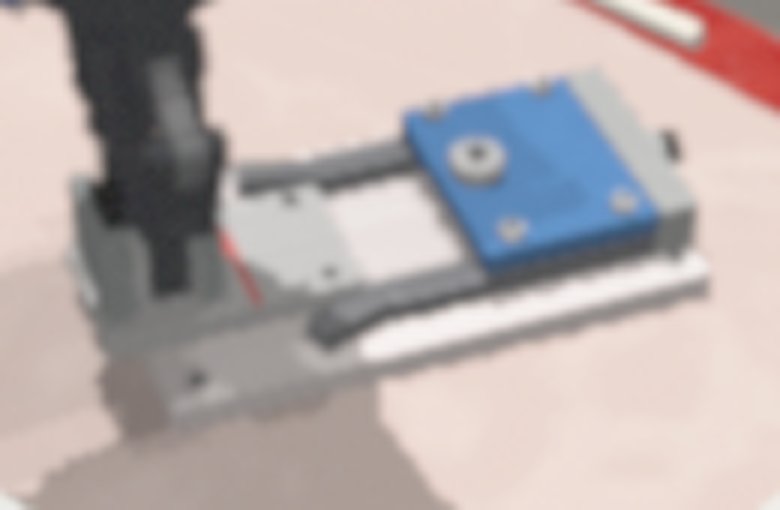

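The carrier lies on the deck with the tongue between the flares, centred to about 0.3 mm (tongue ±29, rails −30.2/+30.7). Sliding towards the mouth.

>>> send_rows --steps '[[[25,-0.03,0,0,0,0,0],[25,-0.07,0,0,0,0,0],[25,-0.12,0,0,0,0,0],[25,-0.17,0,0,0,0,0],[25,-0.2,0,0,0,0,0],[25,-0.2,0,0,0,0,0]]]'

```text
clock: 11.65
position: [0.4792, 0.0523, 0.0286]
ee_rot: [-0.188, -3.135, -0.001]
wrist_force: [-4.4, 1.0, 5.6]
grip_width: 0.391
grasp_force: 27.1
```

>>> send_rows --steps '[[[25,-0.03,0,0,0,0,0],[25,-0.07,0,0,0,0,0],[25,-0.12,0,0,0,0,0],[25,-0.17,0,0,0,0,0],[25,-0.2,0,0,0,0,0],[25,-0.2,0,0,0,0,0]]]'

```text
clock: 12.4
position: [0.499, 0.0499, 0.0286]
ee_rot: [-0.188, -3.136, -0.001]
wrist_force: [-4.7, 0.3, 5.7]
grip_width: 0.396
grasp_force: 27.1
```

```bash
python3 - <<'E'
from h import *
from bench import imaging
delta([.461,.0545,.0287],-.12)
b=imaging.capture("scene");a=-.12
from bench import monitor
s=monitor.get_state()["position"][:2]
q=s+.024*np.array([np.cos(a),np.sin(a)]);xs=np.arange(.03,.07,.0005)
print("mouth est (o frame)",(q-np.array([.5605,.041]))@[np.cos(a),np.sin(a)]*1000+48-10)
for y in(-.02,-.01,0,.01,.02):print("x",y,edges(prof(b,q,a,y,xs,.022,0,0),xs,4))
E
```

```text
t 12.4 pos [0.499  0.0499 0.0286] x [-0.993  0.119  0.   ] q6 0.09 F [-4.7  0.3  5.7] w 33.8 g 27.1
shift [ 0.383  0.    -0.001] turn [ 0.001 -0.001  0.001]
mouth est (o frame) -0.05659891124810912
x -0.02 [(np.float64(33.0), -12.7), (np.float64(38.5), 13.0), (np.float64(48.5), -20.8), (np.float64(63.0), 12.5)]
x -0.01 [(np.float64(48.5), -20.0)]
x 0 [(np.float64(48.0), -21.2)]
x 0.01 [(np.float64(48.0), -19.7), (np.float64(60.5), 5.7)]
x 0.02 [(np.float64(32.5), -11.9), (np.float64(38.0), 12.3), (np.float64(48.5), -20.8), (np.float64(61.5), 18.4), (np.float64(68.0), -9.4)]
```

>>> send_rows --steps '[[[25,-0.01,0,-0.003,0,0,0],[25,-0.02,0,-0.003,0,0,0],[25,-0.03,0,-0.003,0,0,0],[25,-0.04,0,-0.003,0,0,0],[25,-0.05,0,-0.003,0,0,0],[25,-0.05,0,-0.003,0,0,0]]]'

```text
clock: 13.2
position: [0.5038, 0.0493, 0.0286]
ee_rot: [-0.188, -3.135, -0.001]
wrist_force: [-4.6, 0.6, 5.5]
grip_width: 0.391
grasp_force: 26.9
```

>>> send_rows --steps '[[[25,-0.01,0,0,0,0,0],[25,-0.02,0,0,0,0,0],[25,-0.03,0,0,0,0,0],[25,-0.03,0,0,0,0,0]]]'

```text
clock: 13.7
position: [0.5068, 0.0489, 0.0286]
ee_rot: [-0.188, -3.135, -0.0]
wrist_force: [-4.0, 0.7, 5.6]
grip_width: 0.395
grasp_force: 26.9
```

>>> send_rows --steps '[[[25,-0.01,0,0,0,0,0],[25,-0.01,0,0,0,0,0]]]'

```text
clock: 13.95
position: [0.5078, 0.0488, 0.0286]
ee_rot: [-0.188, -3.135, -0.001]
wrist_force: [-4.4, 0.4, 4.4]
grip_width: 0.393
grasp_force: 26.9
```

>>> send_rows --steps '[[[25,-0.01,0,0,0,0,0],[25,-0.01,0,0,0,0,0]]]'

```text
clock: 14.2
position: [0.5087, 0.0487, 0.0286]
ee_rot: [-0.188, -3.135, -0.001]
wrist_force: [-4.3, -0.1, 5.6]
grip_width: 0.395
grasp_force: 27.0
```

>>> send_rows --steps '[[[25,-0.01,0,0,0,0,0],[25,-0.01,0,0,0,0,0]]]'

```text
clock: 14.45
position: [0.5089, 0.0487, 0.0286]
ee_rot: [-0.187, -3.134, -0.001]
wrist_force: [-7.4, 0.6, 7.2]
grip_width: 0.394
grasp_force: 27.2
```

>>> send_rows --steps '[[[25,-0.01,0,0,0,0,0],[25,-0.01,0,0,0,0,0]]]'

```text
clock: 14.7
position: [0.5089, 0.0487, 0.0286]
ee_rot: [-0.187, -3.132, -0.001]
wrist_force: [-8.7, 1.0, 8.7]
grip_width: 0.394
grasp_force: 27.4
```

>>> send_rows --steps '[[[25,-0.01,0,0,0,0,0],[25,-0.01,0,0,0,0,0]]]'

```text
clock: 14.95
position: [0.509, 0.0487, 0.0286]
ee_rot: [-0.187, -3.13, -0.001]
wrist_force: [-11.5, 0.9, 11.1]
grip_width: 0.394
grasp_force: 27.6
```

>>> send_rows --steps '[[[25,-0.01,0,0,0,0,0],[25,-0.01,0,0,0,0,0]]]'

```text
clock: 15.2
position: [0.5092, 0.0487, 0.0286]
ee_rot: [-0.187, -3.128, -0.001]
wrist_force: [-13.0, 1.5, 12.5]
grip_width: 0.394
grasp_force: 27.9
```

>>> send_rows --steps '[[[25,-0.01,0,0,0,0,0],[25,-0.01,0,0,0,0,0]]]'

```text
clock: 15.45
position: [0.5092, 0.0487, 0.0285]
ee_rot: [-0.186, -3.126, -0.001]
wrist_force: [-15.3, 1.4, 13.6]
grip_width: 0.394
grasp_force: 28.1
```

>>> send_rows --steps '[[[25,0,0,-0.01,0,0,0],[25,0,0,-0.02,0,0,0],[25,0,0,-0.02,0,0,0]]]'

```text
clock: 15.82
position: [0.5097, 0.0486, 0.0286]
ee_rot: [-0.187, -3.127, -0.001]
wrist_force: [-10.0, 1.9, 4.0]
grip_width: 0.395
grasp_force: 26.8
```

>>> send_rows --steps '[[[25,-0.005,0,-0.005,0,0,0],[25,-0.01,0,-0.005,0,0,0],[25,-0.01,0,-0.005,0,0,0]]]'

```text
clock: 16.2
position: [0.5114, 0.0484, 0.0287]
ee_rot: [-0.187, -3.128, -0.001]
wrist_force: [-6.1, 1.9, 0.2]
grip_width: 0.393
grasp_force: 26.4
```

>>> send_rows --steps '[[[25,-0.005,0,-0.003,0,0,0],[25,-0.01,0,-0.003,0,0,0],[25,-0.01,0,-0.003,0,0,0]]]'

```text
clock: 16.58
position: [0.5153, 0.0479, 0.0293]
ee_rot: [-0.188, -3.134, -0.001]
wrist_force: [-1.6, 2.3, -6.6]
grip_width: 0.399
grasp_force: 25.6
```

>>> send_rows --steps '[[[25,0,0,0.005,0,0,0],[25,0,0,0.01,0,0,0],[25,0,0,0.01,0,0,0]]]'

```text
clock: 16.95
position: [0.5174, 0.0477, 0.0303]
ee_rot: [0.188, 3.133, 0.001]
wrist_force: [-1.6, 2.0, -6.4]
grip_width: 0.393
grasp_force: 25.6
```

>>> send_rows --steps '[[[25,-0.005,0,0,0,0,0],[25,-0.01,0,0,0,0,0],[25,-0.01,0,0,0,0,0]]]'

```text
clock: 17.32
position: [0.5186, 0.0475, 0.0306]
ee_rot: [0.188, 3.133, 0.0]
wrist_force: [-1.7, 0.7, -7.8]
grip_width: 0.394
grasp_force: 25.6
```

>>> send_rows --steps '[[[25,0,0,0.005,0,0,0],[25,0,0,0.01,0,0,0],[25,0,0,0.015,0,0,0],[25,0,0,0.015,0,0,0],[25,0,0,0.015,0,0,0]]]'

```text
clock: 17.95
position: [0.5185, 0.0475, 0.0301]
ee_rot: [0.188, 3.132, 0.0]
wrist_force: [-5.5, 2.1, -0.7]
grip_width: 0.395
grasp_force: 26.5
```

```bash
python3 -c "
from h import *
delta([.461,.0545,.0287],-.12)"
```

```text
t 17.95 pos [0.5185 0.0475 0.0301] x [-0.993  0.119 -0.004] q6 0.08 F [-5.5  2.1 -0.7] w 33.8 g 26.5
shift [0.579 0.    0.012] turn [0.001 0.007 0.001]
```

>>> send_rows --steps '[[[45,0,0,0,0,0,0],[45,0,0,0,0,0,0],[45,0,0,0,0,0,0],[45,0,0,0,0,0,0]]]'

```text
clock: 18.45
position: [0.5198, 0.0473, 0.0299]
ee_rot: [0.188, 3.13, 0.0]
wrist_force: [0.4, 0.0, -0.5]
grip_width: 0.526
grasp_force: 0.0
```

```bash
python3 - <<'E'
from h import *
from bench import imaging
delta([.5185,.0475,.0290],-.12)
b=imaging.capture("scene")
delta([.5185,.0475,.0290],-.12)
a=-.12;s=np.array([.5185,.0475]);q=s+.024*np.array([np.cos(a),np.sin(a)])
I=(255*(b["pixels"][165:250,195:325,::-1]/255.)**.6).astype(np.uint8)
cv2.imwrite("pics/pd.png",cv2.resize(I,None,fx=6,fy=6,interpolation=cv2.INTER_CUBIC))
E
```

```text
t 18.45 pos [0.5198 0.0473 0.0299] x [-0.993  0.12  -0.006] q6 0.08 F [ 0.4  0.  -0.5] w 44.9 g 0.0
shift [ 0.013 -0.     0.009] turn [ 0.001  0.012 -0.   ]
t 18.5 pos [0.5201 0.0475 0.0299] x [-0.993  0.12  -0.006] q6 0.08 F [ 0.8 -0.1  0.6] w 45.0 g 0.0
shift [ 0.016 -0.002  0.009] turn [ 0.002  0.013 -0.   ]
```

View pics/pd.png

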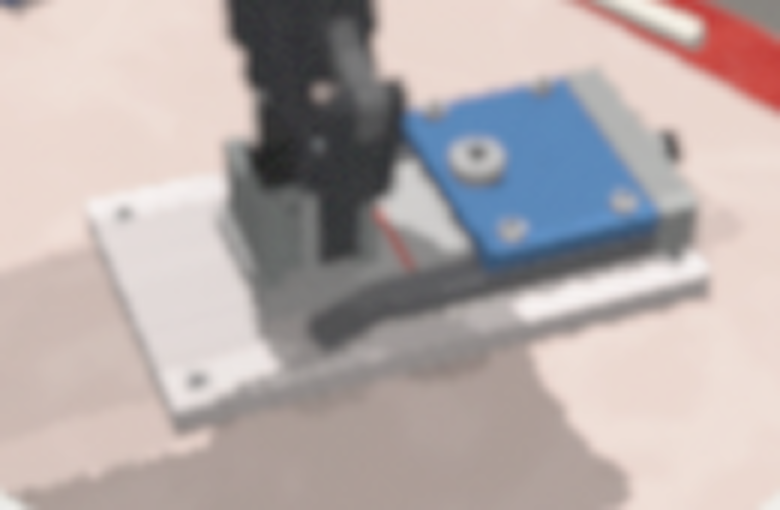

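The carrier lies flat and in line: tongue under the overhang, red line at (395,235), rails on both sides. Regripping with the tool backed up 1.5 mm.

>>> send_rows --steps '[[[45,0.015,0,0.005,0,0.012,0],[45,0.015,0,0.005,0,0.012,0],[25,0.015,0,0.005,0,0.012,0],[25,0.015,0,0.005,0,0.012,0],[25,0.015,0,0.005,0,0.012,0],[25,0.015,0,0.005,0,0.012,0]]]' --force 30

```text
clock: 19.25
position: [0.5173, 0.0479, 0.0288]
ee_rot: [-0.188, -3.134, -0.002]
wrist_force: [1.0, 1.4, 1.7]
grip_width: 0.396
grasp_force: 31.6
```

>>> send_rows --steps '[[[25,-0.005,0,0,0,0,0],[25,-0.01,0,0,0,0,0],[25,-0.01,0,0,0,0,0]]]'

```text
clock: 19.62
position: [0.5173, 0.0479, 0.0288]
ee_rot: [-0.187, -3.132, -0.002]
wrist_force: [-4.1, 1.7, 4.7]
grip_width: 0.39
grasp_force: 32.1
```

```bash
python3 -c "
from h import *
delta([.5185,.0475,.0290],-.12)"
```

```text
t 19.62 pos [0.5173 0.0479 0.0288] x [-0.993  0.119  0.004] q6 0.08 F [-4.1  1.7  4.7] w 33.3 g 32.1
shift [-0.012 -0.003 -0.002] turn [ 0.002 -0.009  0.001]
```

>>> send_rows --steps '[[[25,-0.005,0,-0.005,0,0,0],[25,-0.01,0,-0.01,0,0,0],[25,-0.01,0,-0.01,0,0,0]]]'

```text
clock: 20.0
position: [0.5173, 0.0479, 0.0288]
ee_rot: [-0.187, -3.13, -0.002]
wrist_force: [-5.1, 3.2, 3.7]
grip_width: 0.393
grasp_force: 32.0
```

>>> send_rows --steps '[[[25,-0.005,0,-0.003,0,0,0],[25,-0.01,0,-0.003,0,0,0],[25,-0.01,0,-0.003,0,0,0]]]'

```text
clock: 20.38
position: [0.5173, 0.0478, 0.0289]
ee_rot: [-0.187, -3.128, -0.002]
wrist_force: [-7.7, 4.5, 4.6]
grip_width: 0.393
grasp_force: 32.2
```

>>> send_rows --steps '[[[25,0,0.005,-0.005,0,0,0],[25,0,0.008,-0.008,0,0,0],[25,0,0.008,-0.008,0,0,0]]]'

```text
clock: 20.75
position: [0.5174, 0.0479, 0.0291]
ee_rot: [-0.187, -3.127, 0.001]
wrist_force: [-5.6, 0.4, 2.2]
grip_width: 0.392
grasp_force: 31.8
```

```bash
python3 -c "
from h import *
from bench import imaging
delta([.5185,.0475,.0290],-.12)
b=imaging.capture('scene');a=-.12;n=np.array([np.cos(a),np.sin(a)]);q=np.array([.5173,.0479])+.024*n
delta([.5185,.0475,.0290],-.12)
xs=np.arange(-.04,.06,.0005)
for y in(-.022,-.01,0,.01,.015):print(y,edges(prof(b,q,a,y,xs,.022,0),xs,6),edges(prof(b,q,a,y,xs,.034,0,0),xs,12))
"
```

```text
t 20.75 pos [0.5174 0.0479 0.0291] x [-0.993  0.119  0.009] q6 0.08 F [-5.6  0.4  2.2] w 33.5 g 31.8
shift [-0.012 -0.002  0.   ] turn [-0.002 -0.017  0.001]
t 20.8 pos [0.5174 0.0479 0.029 ] x [-0.993  0.119  0.009] q6 0.08 F [-5.3 -0.4  2.1] w 33.2 g 31.8
shift [-0.012 -0.002  0.   ] turn [-0.002 -0.017  0.001]
-0.022 [(np.float64(21.0), 11.6), (np.float64(30.5), -17.8), (np.float64(39.5), 8.6), (np.float64(44.5), 7.6), (np.float64(55.5), -7.5)] [(np.float64(25.5), -23.5)]
-0.01 [(np.float64(-25.0), -7.3), (np.float64(16.0), 10.9), (np.float64(30.5), -20.2), (np.float64(36.5), 7.4)] [(np.float64(1.5), 21.3), (np.float64(26.0), -23.9)]
0 [(np.float64(-22.5), -9.8), (np.float64(8.5), 17.2), (np.float64(31.0), -17.9)] [(np.float64(5.0), 19.8), (np.float64(26.0), -23.2), (np.float64(54.5), -13.5)]
0.01 [(np.float64(-19.0), -9.6), (np.float64(9.0), 20.0), (np.float64(31.0), -19.6)] [(np.float64(11.5), 21.9), (np.float64(25.5), -23.8), (np.float64(37.5), 20.6), (np.float64(45.0), -17.8), (np.float64(51.5), 15.7), (np.float64(57.5), -19.0)]
0.015 [(np.float64(-17.0), -9.8), (np.float64(11.5), 18.9), (np.float64(30.5), -18.3), (np.float64(45.0), 9.3)] [(np.float64(13.5), 14.9), (np.float64(26.0), -14.2), (np.float64(39.0), 18.2), (np.float64(57.5), -14.6)]
```

>>> send_rows --steps '[[[25,-0.005,0.003,-0.005,0,0,0],[25,-0.01,0.003,-0.005,0,0,0],[25,-0.01,0.003,-0.005,0,0,0]]]'

```text
clock: 21.18
position: [0.5174, 0.0479, 0.0292]
ee_rot: [-0.187, -3.125, 0.001]
wrist_force: [-7.1, 0.1, 2.4]
grip_width: 0.394
grasp_force: 31.9
```

>>> send_rows --steps '[[[25,-0.005,0.003,-0.004,0,0,0],[25,-0.01,0.003,-0.004,0,0,0],[25,-0.01,0.003,-0.004,0,0,0]]]'

```text
clock: 21.55
position: [0.5189, 0.0478, 0.0293]
ee_rot: [-0.188, -3.126, 0.002]
wrist_force: [-5.4, -0.5, -1.3]
grip_width: 0.394
grasp_force: 31.4
```

>>> send_rows --steps '[[[25,-0.005,0,0,0,0,0],[25,-0.01,0,0,0,0,0],[25,-0.01,0,0,0,0,0]]]'

```text
clock: 21.92
position: [0.5196, 0.0477, 0.0293]
ee_rot: [-0.188, -3.125, 0.002]
wrist_force: [-7.2, -1.0, -0.1]
grip_width: 0.395
grasp_force: 31.6
```

>>> send_rows --steps '[[[25,-0.005,0,0,0,0,0],[25,-0.01,0,0,0,0,0],[25,-0.01,0,0,0,0,0]]]'

```text
clock: 22.3
position: [0.5204, 0.0476, 0.0293]
ee_rot: [-0.188, -3.125, 0.002]
wrist_force: [-6.3, -0.6, 0.0]
grip_width: 0.395
grasp_force: 31.6
```

>>> send_rows --steps '[[[25,-0.005,0,0,0,0,0],[25,-0.01,0,0,0,0,0],[25,-0.01,0,0,0,0,0]]]'

```text
clock: 22.68
position: [0.5213, 0.0475, 0.0293]
ee_rot: [-0.188, -3.125, 0.002]
wrist_force: [-6.6, -0.0, 0.7]
grip_width: 0.392
grasp_force: 31.6
```

>>> send_rows --steps '[[[25,-0.005,0,0,0,0,0],[25,-0.01,0,0,0,0,0],[25,-0.01,0,0,0,0,0]]]'

```text
clock: 23.05
position: [0.5221, 0.0474, 0.0293]
ee_rot: [-0.188, -3.125, 0.002]
wrist_force: [-7.6, -0.4, 1.5]
grip_width: 0.392
grasp_force: 31.7
```

>>> send_rows --steps '[[[25,-0.005,0,-0.003,0,0,0],[25,-0.01,0,-0.003,0,0,0],[25,-0.01,0,-0.003,0,0,0]]]'

```text
clock: 23.42
position: [0.523, 0.0473, 0.0294]
ee_rot: [-0.188, -3.124, 0.002]
wrist_force: [-7.2, -1.2, 0.5]
grip_width: 0.393
grasp_force: 31.6
```

>>> send_rows --steps '[[[25,-0.005,0,-0.002,0,0,0],[25,-0.01,0,-0.002,0,0,0],[25,-0.01,0,-0.002,0,0,0]]]'

```text
clock: 23.8
position: [0.5238, 0.0472, 0.0294]
ee_rot: [-0.188, -3.124, 0.002]
wrist_force: [-7.3, -0.2, 1.0]
grip_width: 0.392
grasp_force: 31.5
```

>>> send_rows --steps '[[[25,-0.005,0,-0.002,0,0,0],[25,-0.01,0,-0.002,0,0,0],[25,-0.01,0,-0.002,0,0,0]]]'

```text
clock: 24.18
position: [0.5239, 0.0472, 0.0295]
ee_rot: [-0.188, -3.122, 0.002]
wrist_force: [-8.5, -0.1, 0.9]
grip_width: 0.393
grasp_force: 31.7
```

>>> send_rows --steps '[[[25,-0.005,0,-0.002,0,0,0],[25,-0.01,0,-0.002,0,0,0],[25,-0.01,0,-0.002,0,0,0]]]'

```text
clock: 24.55
position: [0.5239, 0.0471, 0.0296]
ee_rot: [-0.187, -3.12, 0.002]
wrist_force: [-11.4, 0.8, 3.7]
grip_width: 0.396
grasp_force: 31.9
```

>>> send_rows --steps '[[[25,0,0,-0.005,0,0,0],[25,0,0,-0.01,0,0,0],[25,0,0,-0.01,0,0,0]]]'

```text
clock: 24.92
position: [0.524, 0.0472, 0.0298]
ee_rot: [-0.187, -3.12, 0.002]
wrist_force: [-9.0, 0.4, -1.1]
grip_width: 0.391
grasp_force: 31.3
```

>>> send_rows --steps '[[[25,-0.005,0,-0.003,0,0,0],[25,-0.01,0,-0.003,0,0,0],[25,-0.01,0,-0.003,0,0,0]]]'

```text
clock: 25.3
position: [0.524, 0.0472, 0.0299]
ee_rot: [-0.187, -3.118, 0.002]
wrist_force: [-11.0, 0.4, -0.2]
grip_width: 0.39
grasp_force: 31.6
```

>>> send_rows --steps '[[[25,-0.005,0,-0.003,0,0,0],[25,-0.01,0,-0.003,0,0,0],[25,-0.01,0,-0.003,0,0,0],[25,-0.01,0,-0.003,0,0,0]]]'

```text
clock: 25.8
position: [0.524, 0.0471, 0.03]
ee_rot: [-0.187, -3.116, 0.002]
wrist_force: [-12.3, 0.2, 2.0]
grip_width: 0.393
grasp_force: 31.7
```

```bash
python3 -c "
from h import *
delta([.5239,.0472,.0290],-.12)"
```

```text
t 25.8 pos [0.524  0.0471 0.03  ] x [-0.993  0.12   0.02 ] q6 0.08 F [-12.3   0.2   2. ] w 33.6 g 31.7
shift [0.001 0.    0.01 ] turn [-0.005 -0.04   0.   ]
```

>>> send_rows --steps '[[[25,0.01,0,0.005,0,0,0],[25,0.02,0,0.01,0,0,0],[25,0.02,0,0.01,0,0,0]]]'

```text
clock: 26.18
position: [0.5239, 0.0472, 0.0297]
ee_rot: [-0.187, -3.12, 0.002]
wrist_force: [-10.4, -0.1, 1.0]
grip_width: 0.393
grasp_force: 31.6
```

>>> send_rows --steps '[[[36,0,0,0,0,0,0],[40,0,0,0,0,0,0],[45,0,0,0,0,0,0],[45,0,0,0,0,0,0],[45,0,0,0,0,0,0]]]'

```text
clock: 26.8
position: [0.5262, 0.0477, 0.0301]
ee_rot: [-0.188, -3.125, -0.001]
wrist_force: [-6.0, 2.5, -2.2]
grip_width: 0.527
grasp_force: 2.9
```

```bash
python3 -c "
from h import *
from bench import imaging
delta([.5239,.0472,.0290],-.12)
b=imaging.capture('scene');pickle.dump(b,open('e1.pkl','wb'))
delta([.5239,.0472,.0290],-.12)
"
```

```text
t 26.8 pos [0.5262 0.0477 0.0301] x [-0.993  0.12   0.011] q6 0.08 F [-6.   2.5 -2.2] w 45.0 g 2.9
shift [ 0.022 -0.008  0.012] turn [-0.001 -0.023 -0.   ]
t 26.85 pos [0.5262 0.0477 0.0301] x [-0.993  0.12   0.011] q6 0.08 F [-6.2  2.  -2.5] w 45.0 g 2.9
shift [ 0.022 -0.008  0.012] turn [-0.001 -0.023 -0.   ]
```

>>> send_rows --steps '[[[45,-0.005,0,0,0,0,0],[45,-0.01,0,0,0,0,0],[45,-0.01,0,0,0,0,0]]]'

```text
clock: 27.22
position: [0.5262, 0.0476, 0.03]
ee_rot: [-0.188, -3.122, -0.0]
wrist_force: [-7.4, 2.3, -1.3]
grip_width: 0.524
grasp_force: 3.9
```

>>> send_rows --steps '[[[45,0.01,0,0,0,0,0],[45,0.02,0,0,0,0,0],[45,0.03,0,0,0,0,0],[45,0.038,0,0,0,0,0],[45,0.038,0,0,0,0,0]]]'

```text
clock: 27.85
position: [0.5266, 0.0478, 0.0328]
ee_rot: [-0.188, -3.132, -0.001]
wrist_force: [-5.4, 0.7, -3.6]
grip_width: 0.526
grasp_force: 2.6
```

```bash
python3 -c "
from h import *
delta([.5239,.0472,.0290],-.12)"
```

```text
t 27.85 pos [0.5266 0.0478 0.0328] x [-0.993  0.12   0.004] q6 0.08 F [-5.4  0.7 -3.6] w 44.9 g 2.6
shift [ 0.026 -0.009  0.038] turn [ 0.    -0.008  0.   ]
```

>>> send_rows --steps '[[[52,0,0,0,0,0,0],[60,0,0,0,0,0,0],[70,0,0,0,0,0,0],[70,0,0,0,0,0,0],[70,0,0,0,0,0,0]]]'

```text
clock: 28.48
position: [0.5276, 0.0478, 0.0333]
ee_rot: [-0.188, -3.134, -0.001]
wrist_force: [-0.4, 0.2, 0.3]
grip_width: 0.819
grasp_force: 0.0
```

```bash
python3 -c "
from h import *
from bench import imaging
delta([.5239,.0472,.0290],-.12)
b=imaging.capture('scene');e=pickle.load(open('e1.pkl','rb'))
a=-.12;n=np.array([np.cos(a),np.sin(a)]);q=np.array([.5239,.0472])+.024*n
xs=np.arange(-.06,.06,.0005);ys=np.arange(-.05,.03,.0005)
for c in(e,b):
  for y in(-.022,-.015,0,.01):print(y,edges(prof(c,q,a,y,xs,.022,0),xs,6))
  for x in(-.04,-.03,.01):print(' y',x,edges(prof(c,q,a,x,ys,.022),ys,5))
"
```

```text
t 28.48 pos [0.5276 0.0478 0.0333] x [-0.993  0.12   0.002] q6 0.08 F [-0.4  0.2  0.3] w 69.9 g 0.0
shift [ 0.036 -0.01   0.043] turn [ 0.001 -0.005  0.   ]
-0.022 [(np.float64(-50.5), -23.7), (np.float64(24.5), -9.1), (np.float64(37.5), 6.5)]
-0.015 [(np.float64(-51.0), -20.0), (np.float64(25.0), -15.3)]
0 [(np.float64(-52.0), -17.5), (np.float64(-44.0), -15.0), (np.float64(-18.0), -10.4), (np.float64(-2.5), 6.2), (np.float64(9.0), 13.8), (np.float64(24.5), -18.9)]
0.01 [(np.float64(-52.0), -16.1), (np.float64(-44.0), -16.3), (np.float64(-14.0), -10.6), (np.float64(9.5), 17.4), (np.float64(24.5), -19.8)]
 y -0.04 [(np.float64(-40.0), 6.0)]
 y -0.03 [(np.float64(-36.5), 5.8)]
 y 0.01 [(np.float64(-0.5), 9.0), (np.float64(11.5), -14.4)]
-0.022 [(np.float64(-51.0), -22.4), (np.float64(24.0), -8.7), (np.float64(38.0), 6.7), (np.float64(43.0), 6.1)]
-0.015 [(np.float64(-52.0), -16.7), (np.float64(-45.0), -14.1), (np.float64(-16.5), -8.6), (np.float64(-1.0), 10.3), (np.float64(25.0), -15.2)]
0 [(np.float64(-52.0), -17.7), (np.float64(-44.5), -13.4), (np.float64(-12.0), -9.2), (np.float64(7.0), 16.6), (np.float64(24.5), -18.1)]
0.01 [(np.float64(-52.0), -16.8), (np.float64(-45.0), -14.0), (np.float64(-8.5), -9.1), (np.float64(8.5), 13.4), (np.float64(25.0), -10.6)]
 y -0.04 [(np.float64(-39.5), 5.3)]
 y -0.03 [(np.float64(-36.5), 5.7)]
 y 0.01 [(np.float64(-30.5), 5.1), (np.float64(-6.0), 5.7), (np.float64(-2.0), 7.7), (np.float64(8.5), -16.9)]
```

The tool is free of the carrier. I'll confirm the seat with a clean push from behind using closed fingers.

>>> send_rows --steps '[[[70,0,0,-0.1,0,0,0],[70,0,0,-0.3,0,0,0],[60,0.1,0,-0.5,0,0,0],[30,0.4,0.01,-0.5,0,0,0],[0,0.55,0.01,-0.5,0,0,0],[0,0.55,0.01,-0.3,0,0,0],[0,0.55,0.01,-0.1,0,0,0],[0,0.55,0.01,0.05,0,0,0],[0,0.55,0.01,0.06,0,0,0],[0,0.55,0.01,0.06,0,0,0]]]'

```text
clock: 29.78
position: [0.4732, 0.0554, 0.0278]
ee_rot: [-0.188, -3.134, -0.001]
wrist_force: [-0.5, 1.0, -0.3]
grip_width: -0.0
grasp_force: 0.0
```

```bash
python3 -c "
from h import *
from bench import imaging
delta([.4716,.0536,.0270],-.12)
b=imaging.capture('scene')
a=-.12;n=np.array([np.cos(a),np.sin(a)]);q=np.array([.5239,.0472])+.024*n
xs=np.arange(-.08,.06,.0005)
for y in(-.025,-.02,-.01,0,.01):print(y,edges(prof(b,q,a,y,xs,.022,0),xs,6))
"
```

```text
t 29.77 pos [0.4732 0.0554 0.0278] x [-0.993  0.12   0.002] q6 0.1 F [-0.5  1.  -0.3] w -0.0 g 0.0
shift [ 0.014 -0.02   0.008] turn [ 0.001 -0.005  0.   ]
-0.025 [(np.float64(-53.0), -6.4), (np.float64(-19.5), 9.6), (np.float64(-9.0), -11.1), (np.float64(-1.5), 13.3), (np.float64(5.0), -6.9), (np.float64(10.0), 7.0), (np.float64(23.5), -18.5), (np.float64(29.0), 8.7)]
-0.02 [(np.float64(-53.0), -6.7), (np.float64(-1.5), 18.9), (np.float64(5.0), -6.7), (np.float64(10.0), 7.3), (np.float64(24.5), -18.9), (np.float64(38.0), 6.8), (np.float64(49.5), -7.3)]
-0.01 [(np.float64(-52.0), -8.5), (np.float64(1.5), 16.7), (np.float64(9.5), 7.8), (np.float64(23.5), -19.6), (np.float64(29.5), 6.8)]
0 [(np.float64(-62.5), 16.4), (np.float64(-51.5), -22.2), (np.float64(7.0), 18.7), (np.float64(24.5), -18.0)]
0.01 [(np.float64(-78.0), -9.6), (np.float64(-62.0), 28.2), (np.float64(-52.5), -19.8), (np.float64(-45.0), -14.0), (np.float64(9.5), 19.6), (np.float64(24.5), -19.7)]
```

>>> send_rows --steps '[[[0,-0.04,-0.018,0,0,0,0],[0,-0.08,-0.018,0,0,0,0],[0,-0.11,-0.018,0,0,0,0],[0,-0.12,-0.018,0,0,0,0],[0,-0.12,-0.018,0,0,0,0]]]'

```text
clock: 30.45
position: [0.4845, 0.0522, 0.0271]
ee_rot: [-0.188, -3.133, -0.001]
wrist_force: [0.3, -0.4, -0.6]
grip_width: 0.0
grasp_force: 0.0
```

>>> send_rows --steps '[[[0,-0.01,0,0,0,0,0],[0,-0.02,0,0,0,0,0],[0,-0.02,0,0,0,0,0]]]'

```text
clock: 30.82
position: [0.4865, 0.052, 0.0272]
ee_rot: [-0.188, -3.133, -0.001]
wrist_force: [0.2, -0.9, -0.1]
grip_width: 0.003
grasp_force: 0.0
```

>>> send_rows --steps '[[[0,-0.01,0,0,0,0,0],[0,-0.02,0,0,0,0,0],[0,-0.02,0,0,0,0,0]]]'

```text
clock: 31.2
position: [0.4885, 0.0517, 0.0272]
ee_rot: [-0.188, -3.133, -0.001]
wrist_force: [0.1, 0.6, -0.5]
grip_width: -0.002
grasp_force: 0.0
```

>>> send_rows --steps '[[[0,-0.01,0,0,0,0,0],[0,-0.02,0,0,0,0,0],[0,-0.02,0,0,0,0,0]]]'

```text
clock: 31.58
position: [0.4904, 0.0515, 0.0271]
ee_rot: [-0.188, -3.133, -0.001]
wrist_force: [-0.6, 0.3, -0.5]
grip_width: 0.001
grasp_force: 0.0
```

>>> send_rows --steps '[[[0,-0.005,0,0,0,0,0],[0,-0.01,0,0,0,0,0],[0,-0.01,0,0,0,0,0]]]'

```text
clock: 31.95
position: [0.4905, 0.0515, 0.0271]
ee_rot: [-0.187, -3.131, -0.001]
wrist_force: [-4.2, 0.7, 3.5]
grip_width: 0.001
grasp_force: 2.1
```

>>> send_rows --steps '[[[0,-0.005,0,-0.005,0,0,0],[0,-0.01,0,-0.008,0,0,0],[0,-0.01,0,-0.008,0,0,0]]]'

```text
clock: 32.33
position: [0.4905, 0.0515, 0.0271]
ee_rot: [-0.187, -3.129, -0.001]
wrist_force: [-6.7, -0.1, 1.8]
grip_width: -0.003
grasp_force: 3.0
```

>>> send_rows --steps '[[[0,-0.005,0,-0.005,0,0,0],[0,-0.01,0,-0.01,0,0,0],[0,-0.01,0,-0.01,0,0,0]]]'

```text
clock: 32.7
position: [0.4905, 0.0515, 0.0272]
ee_rot: [-0.187, -3.127, -0.001]
wrist_force: [-5.5, 0.6, -1.0]
grip_width: 0.003
grasp_force: 3.2
```

>>> send_rows --steps '[[[0,-0.005,0,0,0,0,0],[0,-0.01,0,0,0,0,0],[0,-0.015,0,0,0,0,0],[0,-0.015,0,0,0,0,0]]]'

```text
clock: 33.2
position: [0.4905, 0.0516, 0.0272]
ee_rot: [-0.186, -3.124, -0.002]
wrist_force: [-9.4, 1.8, 2.2]
grip_width: -0.002
grasp_force: 4.9
```

>>> send_rows --steps '[[[0,-0.005,0,-0.004,0,0,0],[0,-0.01,0,-0.004,0,0,0],[0,-0.01,0,-0.004,0,0,0]]]'

```text
clock: 33.58
position: [0.4905, 0.0517, 0.0272]
ee_rot: [-0.186, -3.122, -0.002]
wrist_force: [-10.4, 1.7, 3.4]
grip_width: -0.001
grasp_force: 5.6
```

It's rigid at 10 N with no movement, so the carrier is on the solid stop. Backing off and lifting clear.

>>> send_rows --steps '[[[0,0.02,0,0,0,0,0],[0,0.06,0,0,0,0,0],[0,0.15,0,0,0,0,0],[0,0.25,0,-0.1,0,0,0],[0,0.25,0,-0.5,0,0,0],[0,0.25,0,-0.8,0,0,0],[0,0.25,0,-0.8,0,0,0],[0,0.25,0,-0.8,0,0,0]]]'

```text
clock: 34.58
position: [0.4711, 0.0538, 0.1094]
ee_rot: [-0.188, -3.133, -0.001]
wrist_force: [0.1, 0.2, -0.2]
grip_width: 0.001
grasp_force: 0.0
```

```bash
python3 -c "
from h import *
from bench import imaging,hand_in
b=imaging.capture('scene')
a=-.12;n=np.array([np.cos(a),np.sin(a)]);q=np.array([.5239,.0472])+.024*n
xs=np.arange(-.08,.06,.0005)
for y in(-.01,0,.01):print(y,edges(prof(b,q,a,y,xs,.022,0),xs,6))
delta([.4716,.0536,.0270],-.12)
print(hand_in())
"
```

```text
-0.01 [(np.float64(-60.0), 17.2), (np.float64(-52.0), -19.0), (np.float64(-44.5), -14.7), (np.float64(1.5), 16.1), (np.float64(9.5), 8.3), (np.float64(23.5), -19.6), (np.float64(29.5), 6.5)]
0 [(np.float64(-60.0), 17.8), (np.float64(-52.5), -18.3), (np.float64(-44.5), -16.9), (np.float64(7.0), 17.2), (np.float64(24.5), -17.7)]
0.01 [(np.float64(-59.0), 12.3), (np.float64(-52.0), -19.6), (np.float64(-44.5), -12.6), (np.float64(9.5), 19.4), (np.float64(24.5), -19.2)]
t 34.62 pos [0.4705 0.0538 0.1086] x [-0.993  0.12   0.004] q6 0.09 F [ 0.2 -0.9  0.4] w -0.2 g 0.0
shift [-0.014 -0.001  0.816] turn [ 0.    -0.008  0.   ]
the job is handed in; nothing more can be done
None
```

I handed the job in at 34.6 s: the carrier sits in the pocket with the tongue about 25 mm inside, it held rigid under a 10 N push from behind, and the gripper is clear; hand_in() returned no verdict, so the pass is unconfirmed.

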